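# Stand the specimen jars with their cassettes before dissection

### The arm

A 7-joint arm with a two-finger parallel gripper is mounted at the origin on a cart in front of the work surface, level with it; the furniture and walls round the work are solid. World frame = base frame: x ahead of the robot, y to its left, z up, the work surface at z = 0. Lengths are in m, angles in rad, forces in N, time in s.
With the tool pointing down it reaches from about 0.425 to 0.925 m from the base axis. Payload 6.8 kg.
Tool frame: the origin (TCP) lies at the very end of the fingers, on their centre line; the grasp point (between the pads) lies 19 mm behind it; z points along the fingers, y is the line along which they close (so a half turn about z gives the same grasp; the last joint's range is limited). The gripper opens to 85 mm and grips with 20 to 120 N. Pads are 22 mm wide; open, the fingers measure 114 mm over their backs; the gripper's body (76 mm by 85 mm) begins 54 mm behind the grasp point. The pads swing forward as they close: fully open they stand 13 mm farther back than shut.
Start: joints at [-1.245, 0.477, 0.022, 1.555, -0.011, 1.109, -0.083], TCP at [0.284, 0.612, 0.231] pointing down, gripper open.
Joint ranges: [-2.96, 2.96], [-0.34, 2.1], [-1.41, 1.46], [0.24, 2.44], [-1.37, 4.51], [0.17, 1.92], [-2.96, 2.96]. Speed limits (rad/s): [2.39, 2.39, 3.14, 3.14, 3.14, 3.14, 3.14].

### API

Orientations are given as a unit quaternion [w, x, y, z].
In Python, from station import bot gives the robot as it stands. The module is installed in compiled form; this text tells all that it offers.
- The arm moves only by the shell command python3 -m jog 'ROWS' [OPENING] [FORCE]. ROWS is JSON, a list of rows, each a list of 4 numbers: the shift along the tool's x, y, z in cm, then the turn about the tool's z in rad. In form: [[x, y, z, spin], ...]. A call has 1 to 20 rows; each row is the pose to reach, as a shift and turn from the pose commanded when the call began, along the tool's axes at that moment; what a row does not reach only later rows make up. A row lasts 1/12 s, in which the tool goes at most 41.7 mm and 7.16 degrees, less where a joint would pass 70% of its speed; a pose out of reach is approached as far as the arm can. A call with a gripper value outside its range is refused whole. OPENING is the closure, from -1 (fully open) to 1 (shut), set as the call begins (- or left out, the last holds). The fingers move at their own pace and stop on an object; FORCE is the grip in N (left out, the last holds). Time passes only in rows, so rows that repeat a pose let the fingers close. It gives the time, the measured TCP pose, the force, the opening and the grip force at its end, in the units of the state.
- bot.get_obs(): the state, without advancing time (a new reading comes with each control period).
- bot.read_camera(name): name is "side" or "top"; returns a dict with "pixels" (420x560x3 uint8, red, green, blue), "depth" (420x560 float32, m along the optical axis (not along the pixel's ray), 0 where there is no reading), "fovy" (degrees; the focal length in pixels is half the picture's height over the tangent of half this angle, whatever the lens; pixels are square), "cx", "cy" (the principal point, pixels), "distortion" ([k1, k2, p1, p2, k3] as OpenCV has them; the pictures are not rectified), "pose" (4x4, takes a point from camera to world coordinates). Camera axes: x right, y down, z forward; pixel columns grow to the right and rows downward; lengths in m; the calibration is good to about 2 mm. A picture is of the moment at which its call begins.
- bot.hand_in(): hands the job in; it is judged then, once.
The state is a dict: "t": time; "q": joint angles; "joint_vel": joint speeds; "joint_torque": joint torques, N m; "eef_pos": TCP position; "tool_rot": TCP orientation; "contact_force": force on the tool from outside, world axes, zero at the start; "torque": the same for the moment, N m; "gripper_width": opening from 0.0 (shut) to 1.0 (fully open); "grasp_force": force on a finger pad.
Only numpy, scipy, OpenCV 4.12 (cv2) and the standard library are available. Lean on these libraries where they do the work, as an engineer would, in place of code of your own. Each camera call takes 0.05 s, during which the arm holds its last target. There are 200 camera calls.

### The job

Get the four cases ready for dissection: every specimen jar must stand upright, right down in the well of the grey board straight behind the cassette of its own case - white, blue and yellow lids behind the cassette of the same colour, the red lid behind the pink cassette. The red-lidded jar has been put in the blue case's well by mistake and is in the way there; the other three are still on the bench. Set the jars down rather than dropping them, keep them upright on the way, and leave the cassettes and the roll of tape as they lie.

Things in the scene. Friction and masses are not known exactly. Their poses are not given: they have to be found in the camera images.
- board: Grey board fixed on the bench: 144 (x, away from the robot) by 336 mm (y, left), with end grips 18 mm beyond. Origin: underside centre. Stations at y = -120, -40, 40, 120 mm: in front a cassette recess (44x32, centre x = -35, floor 6, rim 10 mm over the bench), behind it a round jar well (collar with bore 74, centre x = +30, floor 6, rim 18 mm over the bench), so 65 mm behind its cassette.
- jar_white: White specimen jar with a white screw lid (fixed on), 62 mm tall, body 56 mm and lid 58 mm in diameter, the lid being the top 15 mm; about 0.1 kg; stands at the start on the bench in front of the board. Origin: centre of its underside, z up. Its own well is the one behind the white cassette. Grip body or lid; fingers closing along the board's x clear the neighbours best.
- jar_blue: White specimen jar with a blue screw lid (fixed on), 62 mm tall, body 56 mm and lid 58 mm in diameter, the lid being the top 15 mm; about 0.1 kg; stands at the start on the bench in front of the board. Origin: centre of its underside, z up. Its own well is the one behind the blue cassette. Grip body or lid; fingers closing along the board's x clear the neighbours best.
- jar_yellow: White specimen jar with a yellow screw lid (fixed on), 75 mm tall, body 62 mm and lid 64 mm in diameter, the lid being the top 15 mm; about 0.1 kg; stands at the start on the bench in front of the board. Origin: centre of its underside, z up. Its own well is the one behind the yellow cassette. Grip body or lid; fingers closing along the board's x clear the neighbours best.
- jar_red: White specimen jar with a red screw lid (fixed on), 54 mm tall, body 48 mm and lid 50 mm in diameter, the lid being the top 15 mm; about 0.1 kg; stands at the start in a wrong well, the one behind the blue cassette. Origin: centre of its underside, z up. Its own well is the one behind the pink cassette. Grip body or lid; fingers closing along the board's x clear the neighbours best.
- cassette_white: Small white tissue cassette, 40 x 28 x 7 mm, lying loose in one of the board's recesses (about 2 mm play), its top 13 mm above the bench. Origin: centre of its underside; x along its 40 mm length, the same way as the board's x (away from the robot); z up. Which recess it lies in changes. It stays where it is.
- cassette_blue: Small blue tissue cassette, 40 x 28 x 7 mm, lying loose in one of the board's recesses (about 2 mm play), its top 13 mm above the bench. Origin: centre of its underside; x along its 40 mm length, the same way as the board's x (away from the robot); z up. Which recess it lies in changes. It stays where it is.
- cassette_yellow: Small yellow tissue cassette, 40 x 28 x 7 mm, lying loose in one of the board's recesses (about 2 mm play), its top 13 mm above the bench. Origin: centre of its underside; x along its 40 mm length, the same way as the board's x (away from the robot); z up. Which recess it lies in changes. It stays where it is.
- cassette_pink: Small pink tissue cassette, 40 x 28 x 7 mm, lying loose in one of the board's recesses (about 2 mm play), its top 13 mm above the bench. Origin: centre of its underside; x along its 40 mm length, the same way as the board's x (away from the robot); z up. Which recess it lies in changes. It stays where it is.
- tape: Roll of beige tape lying flat on the bench in the row of jars, 63 mm in diameter, 19 mm high; origin: centre of its underside. It is not part of the job and stays where it is.

How it is judged:
By the outcome, as a careful person would: the job done as asked, in the order asked, and still so for the second after the job is handed in, with the robot touching nothing.
It also fails if it takes over 102 s, if anything falls off the work surface, if the arm or the gripper's body presses on something with over 40 N, if the wrist force passes 120 N, or if a joint passes its speed limit or range.

## Working session

There is one attempt and no reset: what is moved stays moved. The work goes in short steps, Python scripts to look and compute and a shell command to move; the robot and the scene stay as the last step left them, time stands still between calls to the robot, and variables do not carry over. Pictures are saved under pics/ and viewed, at most 14 in all, crops included, and the job is handed in when it is done.

```bash
mkdir -p pics; python3 - <<'E'
from station import bot
import cv2,numpy as np
o=bot.get_obs()
for k in("t","eef_pos","tool_rot","gripper_width","contact_force"):print(k,o[k])
for n in("side","top"):
    c=bot.read_camera(n);cv2.imwrite(f"pics/{n}0.png",c["pixels"][:,:,::-1]);print(n,c["fovy"],c["cx"],c["cy"],c["distortion"],np.round(c["pose"],3).tolist())
    np.savez(f"{n}0.npz",**{k:np.array(v) for k,v in c.items()})
E
```

```text
t 0.0
eef_pos [0.28346521 0.61188952 0.23029766]
tool_rot [-1.40564963e-04  2.15214467e-01  9.76566330e-01 -9.57297529e-04]
gripper_width 1.000805852982728
contact_force [0.10847553 0.16833073 0.94774404]
side 51.728616944740224 283.930497481079 214.82150769387601 [-0.07168415  0.          0.          0.          0.        ] [[0.999, -0.0, 0.034, 0.471], [-0.027, -0.598, 0.801, -0.465], [0.02, -0.801, -0.598, 0.551], [0.0, 0.0, 0.0, 1.0]]
top 45.92716903673971 275.0685841594084 203.94012910133029 [-0.08170128  0.          0.          0.          0.        ] [[0.02, -0.993, 0.116, 0.399], [-1.0, -0.018, 0.018, 0.197], [-0.016, -0.116, -0.993, 0.894], [0.0, 0.0, 0.0, 1.0]]
```

View pics/top0.png

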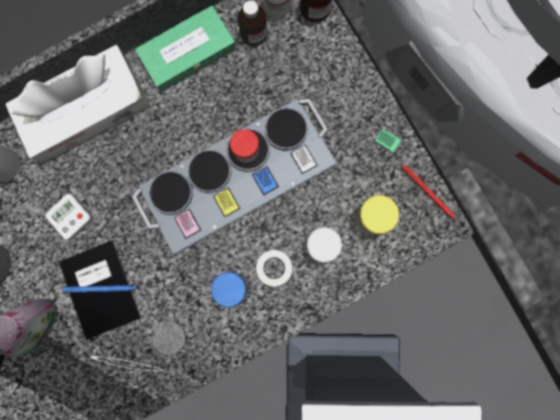

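View pics/side0.png

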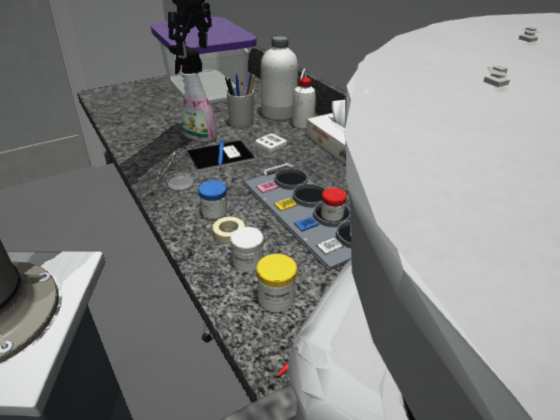

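The top view shows these lids:

| Lid | Pixel |
|---|---|
| blue | (228,290) |
| white | (324,245) |
| yellow | (379,214) |
| red, in the blue case's well | (244,145) |

The tape is at (274,268). The cassettes, left to right, are pink (188,224), yellow (226,202), blue (264,180) and white (303,158), with the wells above them. In the side view the board's right end is hidden by a large white body.

```bash
cat >h.py <<'E'
import numpy as np,cv2
def load(n):return dict(np.load(n))
def K(c):
    f=210/np.tan(np.radians(float(c["fovy"]))/2);return np.array([[f,0,c["cx"]],[0,f,c["cy"]],[0,0,1.]])
def rays(c,uv):
    p=cv2.undistortPoints(np.array(uv,float).reshape(-1,1,2),K(c),np.array(c["distortion"],float))[:,0]
    return np.c_[p,np.ones(len(p))]
def cloud(c):
    v,u=np.mgrid[:420,:560];r=rays(c,np.c_[u.ravel(),v.ravel()])*c["depth"].reshape(-1,1)
    T=np.array(c["pose"]);return (r@T[:3,:3].T+T[:3,3]).reshape(420,560,3)
def onplane(c,uv,z):
    T=np.array(c["pose"]);d=rays(c,uv)@T[:3,:3].T;return T[:3,3]+d*((z-T[2,3])/d[:,2:])
def tri(c1,uv1,c2,uv2):
    P=[];
    for c in(c1,c2):P.append(np.linalg.inv(np.array(c["pose"]))[:3])
    a=cv2.triangulatePoints(P[0],P[1],rays(c1,[uv1])[:,:2].T,rays(c2,[uv2])[:,:2].T);return (a[:3]/a[3]).ravel()
def hsv(c):return cv2.cvtColor(c["pixels"],cv2.COLOR_RGB2HSV)
E
python3 - <<'E'
from h import *
np.set_printoptions(precision=4,suppress=True)
S={"top":{"blue":(228,290),"white":(324,245),"yellow":(379,214),"red":(244,145)},"side":{"blue":(213,187),"white":(247,236),"yellow":(277,267),"red":(333,195)}}
cs={n:load(n+"0.npz") for n in S};uv={}
for n in S:
    c=cs[n];W=cloud(c)
    for k,(u,v) in S[n].items():
        z0=np.median(W[v-2:v+3,u-2:u+3,2]);m=((abs(W[...,2]-z0)<.004)&(c["depth"]>0)).astype(np.uint8)
        l,lab=cv2.connectedComponents(m);mm=lab==lab[v,u];vv,uu=np.where(mm)
        (a,b),r=cv2.minEnclosingCircle(np.c_[W[mm][:,:2]].astype(np.float32))
        uv[n,k]=(uu.mean(),vv.mean());print(n,k,mm.sum(),"z",z0,"cen",W[mm].mean(0),"circ",a,b,2*r)
for k in S["top"]:print("tri",k,tri(cs["top"],uv["top",k],cs["side"],uv["side",k]))
c=cs["top"];W=cloud(c);H=hsv(c)
for k,(u,v) in {"pink":(188,224),"yellow":(226,202),"blue":(264,180),"white":(303,158)}.items():
    m=(abs(W[v-14:v+15,u-14:u+15,2]-np.median(W[v-3:v+4,u-3:u+4,2]))<.002)
    print(k,"z",np.median(W[v-3:v+4,u-3:u+4,2]),onplane(c,[(u,v)],.013)[0])
for k,(u,v) in {"bench":(320,280),"whitething":(480,60),"wt2":(420,80),"greybox":(345,380),"box":(80,60),"bottle":(252,10),"tape":(290,268),"green":(180,40),"wt3":(390,20)}.items():print(k,W[v,u])
big=cv2.resize(c["pixels"][90:260,120:350,::-1],None,fx=3.4,fy=3.4,interpolation=cv2.INTER_CUBIC);cv2.imwrite("pics/crop.png",big)
E
```

```text
top blue 963 z 0.06237538594398995 cen [0.3519 0.2868 0.0623] circ 0.3518024682998657 0.2866743505001068 0.059524137526750565
top white 892 z 0.06290356680662224 cen [0.4301 0.1284 0.0625] circ 0.43016526103019714 0.12823355197906494 0.058150216937065125
top yellow 1172 z 0.07508800122286252 cen [0.4817 0.0386 0.0752] circ 0.4822365641593933 0.03836148977279663 0.0661076009273529
top red 623 z 0.06017988713314815 cen [0.6013 0.2673 0.0596] circ 0.6017109751701355 0.2674276530742645 0.05028150975704193
side blue 368 z 0.06140844820793806 cen [0.3537 0.2843 0.0608] circ 0.3536909818649292 0.28578677773475647 0.05882621556520462
side white 552 z 0.0614278732730561 cen [0.4298 0.1255 0.0606] circ 0.4292033314704895 0.1270677149295807 0.05924902483820915
side yellow 918 z 0.07387512012883735 cen [0.4808 0.0344 0.0734] circ 0.4813537001609802 0.03678784891963005 0.06667879223823547
side red 281 z 0.05814513058759274 cen [0.6017 0.2639 0.0578] circ 0.602990984916687 0.2655075490474701 0.05127257853746414
tri blue [0.3525 0.2872 0.0587]
tri white [0.4299 0.1281 0.0584]
tri yellow [0.4815 0.0376 0.0702]
tri red [0.6024 0.2676 0.0552]
pink z 0.013658994178926354 [0.4628 0.3678 0.013 ]
yellow z 0.012937786585653144 [0.5037 0.3007 0.013 ]
blue z 0.0137833304838203 [0.5449 0.2333 0.013 ]
white z 0.013504163018410842 [0.5864 0.1636 0.013 ]
bench [0.3679 0.1298 0.0004]
whitething [ 0.6655 -0.0573  0.2805]
wt2 [ 0.6865 -0.0141  0.1484]
greybox [ 0.1097  0.0372 -0.3639]
box [0.7304 0.5467 0.1098]
bottle [0.8253 0.2572 0.1012]
tape [0.3885 0.184  0.0198]
green [0.8019 0.3943 0.0324]
wt3 [0.7778 0.0353 0.1654]
```

View pics/crop.png

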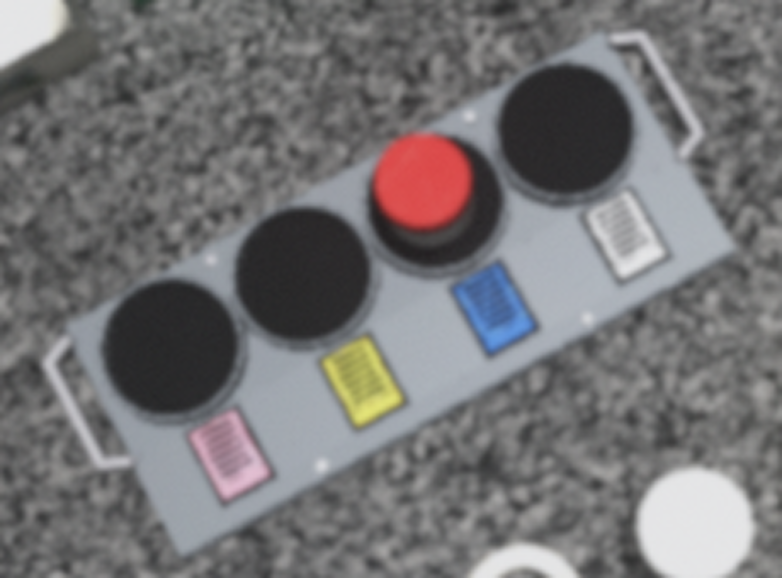

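The crop confirms the order, left to right: pink, yellow, blue, white, with the wells straight behind. Red sits in the blue well. Heights match the text by depth, and triangulation from the two views agrees within 5 mm. Next I'll refine the board fit from the well bores and work out the moves.

```bash
cat >>h.py <<'E'
from scipy.spatial.transform import Rotation as R
YAW=np.radians(31.2)
def go(x,y,z,turn=True):
    "row from present pose to world point, tool y along board x"
    from station import bot
    o=bot.get_obs();q=np.array(o["tool_rot"]);r=R.from_quat(q[[1,2,3,0]])
    d=r.inv().apply(np.array([x,y,z])-o["eef_pos"])*100
    ty=r.apply([0,1,0]);a=np.arctan2(ty[1],ty[0]);s=-(YAW-a)
    s=(s+np.pi/2)%np.pi-np.pi/2
    print("row",np.round(d,2),round(s,3),"rows>=",round(np.linalg.norm(d)/4.17,1),"t",o["t"])
E
python3 - <<'E'
from h import *
from station import bot
np.set_printoptions(precision=4,suppress=True)
c=load("top0.npz");g=c["pixels"].max(2);W=cloud(c)
C=np.array([[.4628,.3678],[.5037,.3007],[.5449,.2333],[.5864,.1636]])
d=C[3]-C[0];yv=-d/np.linalg.norm(d);xv=np.array([yv[1],-yv[0]]);print("yaw",np.degrees(np.arctan2(xv[1],xv[0])),xv)
print("wells from cassettes",(C+.065*xv).tolist())
P=[]
for u,v in((171,192),(209,171),(286,129)):
    m=(g<50).astype(np.uint8);n,lab=cv2.connectedComponents(m);vv,uu=np.where(lab==lab[v,u])
    h=cv2.convexHull(np.c_[uu,vv].astype(np.int32))[:,0]
    w=onplane(c,h,.018)[:,:2].astype(np.float32);(a,b),r=cv2.minEnclosingCircle(w);P.append((a,b));print(a,b,2*r,len(uu))
dd=np.subtract(P[0],P[2]);print("yaw bores",np.degrees(np.arctan2(-dd[0],dd[1])),np.linalg.norm(dd))
m=(W[...,2]>.09)&(c["depth"]>0)&(W[...,0]>.3);
for y in np.arange(-.1,.5,.05):
    s=m&(abs(W[...,1]-y)<.025);print(round(y,2),W[s].min(0) if s.any() else None,W[s].max(0) if s.any() else None)
go(.284,.612,.26)
E
```

```text
yaw 31.186055466470727 [0.8555 0.5178]
wells from cassettes [[0.51840687022902, 0.4014582231160964], [0.55930687022902, 0.3343582231160964], [0.60050687022902, 0.2669582231160964], [0.64200687022902, 0.19725822311609637]]
0.5203058123588562 0.4024174213409424 0.06742612272500992 1052
0.5604445338249207 0.3335851728916168 0.06715629249811172 1052
0.6415466070175171 0.19582736492156982 0.06723754853010178 1022
yaw bores 30.407247230859006 0.23953868518638718
-0.1 [ 0.5644 -0.125   0.09  ] [ 0.7483 -0.075   0.4346]
-0.05 [ 0.6086 -0.075   0.0907] [ 0.7487 -0.025   0.4707]
0.0 [ 0.6631 -0.025   0.09  ] [0.7583 0.025  0.2862]
0.05 [0.7278 0.025  0.0901] [0.8442 0.0646 0.2716]
0.1 None None
0.15 None None
0.2 None None
0.25 [0.8172 0.2485 0.0901] [0.8421 0.2728 0.105 ]
0.3 None None
0.35 None None
0.4 [0.8388 0.4063 0.0902] [0.8498 0.4248 0.1053]
0.45 [0.8104 0.425  0.0901] [0.8444 0.4748 0.1204]
row [-0.04  0.02 -2.96] 0.592 rows>= 0.7 t 0.1
```

```bash
python3 -c "
from h import *
go(.6015,.267,.2);go(.6015,.267,.03)"
```

```text
row [-43.35 -17.93   3.08] 0.592 rows>= 11.3 t 0.1
row [-43.35 -17.9   20.08] 0.592 rows>= 12.2 t 0.1
```

```bash
python3 -m jog '[[-4,-1.5,0,0.1],[-8,-3,0,0.2],[-12,-5,0,0.3],[-16,-6.5,0,0.4],[-20,-8,0,0.5],[-24,-10,0,0.592],[-28,-11.6,0.5,0.592],[-32,-13,1,0.592],[-36,-15,1.5,0.592],[-39.5,-16.3,2,0.592],[-42,-17.3,2.7,0.592],[-43.35,-17.9,3.08,0.592],[-43.35,-17.9,3.08,0.592],[-43.35,-17.9,3.08,0.592],[-43.35,-17.9,3.08,0.592]]' -1 40; python3 -c "
from h import *
go(.6015,.267,.03)"
```

```text
t: 1.35
eef_pos: [0.6007, 0.2697, 0.2003]
tool_rot: [-0.001, 0.49, 0.872, 0.0]
contact_force: [0.3, -0.1, 0.0]
gripper_width: 0.997
grasp_force: 0.0
row [-0.29 -0.07 17.03] 0.002 rows>= 4.1 t 1.35
```

```bash
python3 -m jog '[[-0.15,0,0,0],[-0.3,0,3,0],[-0.3,0,6,0],[-0.3,0,9,0],[-0.3,0,11,0],[-0.3,0,13,0],[-0.3,0,15,0],[-0.3,0,16,0],[-0.3,0,17,0],[-0.3,0,17,0],[-0.3,0,17,0],[-0.3,0,17,0]]'; python3 - <<'E'
from h import *
go(.6015,.267,.03)
from station import bot
c=bot.read_camera("side");cv2.imwrite("pics/s1.png",cv2.resize(c["pixels"][100:300,200:440,::-1],None,fx=3,fy=3,interpolation=cv2.INTER_CUBIC))
E
```

```text
t: 2.35
eef_pos: [0.6041, 0.2659, 0.0318]
tool_rot: [0.001, 0.491, 0.871, 0.001]
contact_force: [0.7, -0.9, -0.3]
gripper_width: 0.999
grasp_force: 0.0
row [ 0.23 -0.17  0.18] 0.001 rows>= 0.1 t 2.35
```

View pics/s1.png

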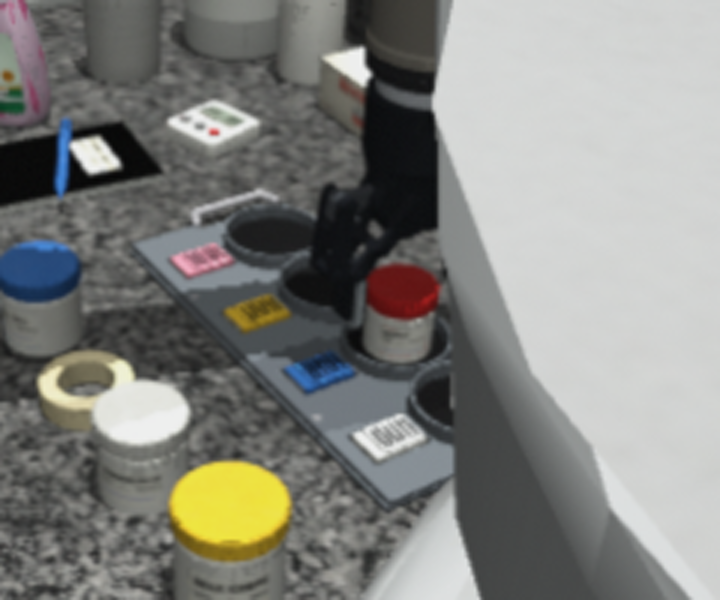

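The front finger stands before the red lid (about (345,290) in the crop) and the jar sits between the fingers, clear of the collar. Now I'll close and lift.

```bash
python3 -m jog '[[0,0,0,0],[0,0,0,0],[0,0,0,0],[0,0,0,0],[0,0,0,0],[0,0,0,0],[0,0,0,0],[0,0,0,0],[0,0,0,0],[0,0,0,0]]' 1 40; python3 -m jog '[[0,0,-0.5,0],[0,0,-1.5,0],[0,0,-3,0],[0,0,-5,0],[0,0,-7,0],[0,0,-9,0],[0,0,-10.5,0],[0,0,-10.5,0],[0,0,-10.5,0],[0,0,-10.5,0]]'; python3 -c "
from h import *
go(.5195,.402,.137);go(.5195,.402,.032)"
```

```text
t: 3.23
eef_pos: [0.6038, 0.2655, 0.0313]
tool_rot: [0.0, 0.491, 0.871, 0.0]
contact_force: [-1.4, 0.6, 4.9]
gripper_width: 0.572
grasp_force: 40.8
t: 4.07
eef_pos: [0.6026, 0.2651, 0.1346]
tool_rot: [-0.0, 0.491, 0.871, -0.001]
contact_force: [0.2, 0.6, 0.2]
gripper_width: 0.569
grasp_force: 41.5
row [ 1.602e+01 -1.000e-02 -2.400e-01] 0.001 rows>= 3.8 t 4.0667
row [1.602e+01 1.000e-02 1.026e+01] 0.001 rows>= 4.6 t 4.0667
```

```bash
python3 -m jog '[[1.5,0,0,0],[4,0,0,0],[7,0,0,0],[10,0,0,0],[13,0,0,0],[15,0,0,0],[15.75,0,0,0],[15.75,0,0,0],[15.75,0,0,0],[15.75,0,0,0],[15.75,0,0,0]]'; python3 - <<'E'
from h import *
go(.521,.3997,.034)
from station import bot
c=bot.read_camera("side");cv2.imwrite("pics/s2.png",cv2.resize(c["pixels"][80:280,160:400,::-1],None,fx=3,fy=3,interpolation=cv2.INTER_CUBIC))
E
```

```text
t: 4.98
eef_pos: [0.5231, 0.3978, 0.1354]
tool_rot: [0.0, 0.492, 0.871, -0.0]
contact_force: [-1.1, 0.1, -1.0]
gripper_width: 0.568
grasp_force: 41.5
row [ 0.29 -0.08 10.14] -0.003 rows>= 2.4 t 4.9833
```

View pics/s2.png

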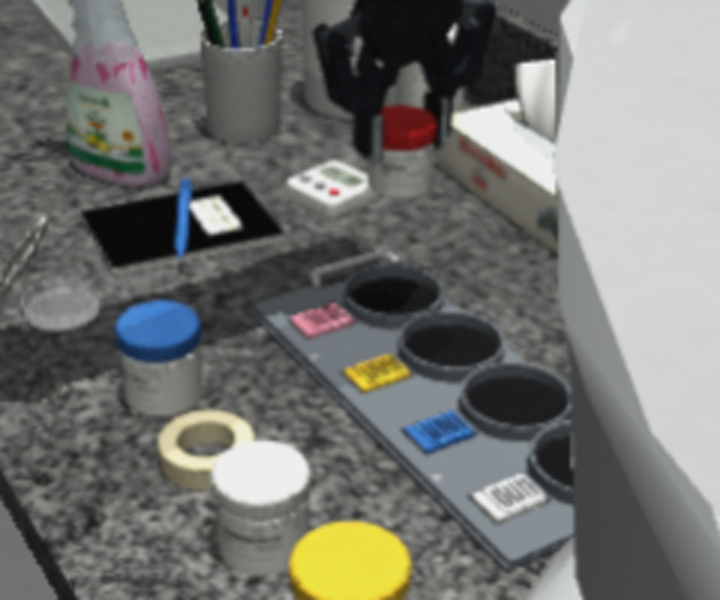

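The red jar hangs upright between the fingers at (405,150), above the pink well. I'll lower it slowly and release.

```bash
python3 -m jog '[[0.2,0,1,0],[0.25,0,3,0],[0.25,0,5,0],[0.25,0,7,0],[0.25,0,8.5,0],[0.25,0,9.3,0],[0.25,0,9.7,0],[0.25,0,10,0],[0.25,0,10.2,0],[0.25,0,10.3,0],[0.25,0,10.35,0],[0.25,0,10.35,0],[0.25,0,10.35,0]]'
```

```text
t: 6.12
eef_pos: [0.5207, 0.4024, 0.0326]
tool_rot: [0.0, 0.491, 0.871, 0.0]
contact_force: [0.1, -0.6, -0.5]
gripper_width: 0.573
grasp_force: 41.5
```

```bash
python3 -m jog '[[0,0,0.05,0],[0,0,0.1,0],[0,0,0.15,0],[0,0,0.15,0],[0,0,0.15,0]]'; python3 -m jog '[[0,0,0,0],[0,0,0,0],[0,0,0,0],[0,0,0,0],[0,0,0,0],[0,0,0,0]]' -1; python3 -m jog '[[0,0,-1,0],[0,0,-3,0],[0,0,-6,0],[0,0,-9,0],[0,0,-12,0],[0,0,-14,0],[0,0,-15,0],[0,0,-15,0],[0,0,-15,0]]'; python3 -c "
from h import *
go(.352,.2865,.18);go(.352,.2865,.032)"
```

```text
t: 6.53
eef_pos: [0.5206, 0.4023, 0.0313]
tool_rot: [-0.0, 0.491, 0.871, 0.0]
contact_force: [-1.4, -1.0, 6.2]
gripper_width: 0.57
grasp_force: 42.1
t: 7.03
eef_pos: [0.5204, 0.4021, 0.0304]
tool_rot: [-0.0, 0.491, 0.871, -0.0]
contact_force: [0.0, -0.0, 0.1]
gripper_width: 0.999
grasp_force: 0.0
t: 7.78
eef_pos: [0.5202, 0.402, 0.1803]
tool_rot: [-0.0, 0.491, 0.871, 0.0]
contact_force: [0.1, 0.2, -0.5]
gripper_width: 1.001
grasp_force: 0.0
row [ -1.15 -20.37   0.03] 0.0 rows>= 4.9 t 7.7833
row [ -1.16 -20.37  14.83] 0.0 rows>= 6.0 t 7.7833
```

```bash
python3 -m jog '[[-0.2,-2,0,0],[-0.4,-5.5,0,0],[-0.6,-9,0,0],[-0.8,-12.5,0,0],[-1,-16,0,0],[-1.1,-19,0,0],[-1.15,-20.37,0,0],[-1.15,-20.37,0,0],[-1.15,-20.37,0,0],[-1.15,-20.37,2,0],[-1.15,-20.37,5,0],[-1.15,-20.37,8,0],[-1.15,-20.37,10.5,0],[-1.15,-20.37,12.5,0],[-1.15,-20.37,14,0],[-1.15,-20.37,14.8,0],[-1.15,-20.37,14.8,0],[-1.15,-20.37,14.8,0]]'; python3 - <<'E'
from h import *
go(.352,.2865,.032)
from station import bot
for n in("side","top"):
    c=bot.read_camera(n);a=c["pixels"][60:340,120:460,::-1] if n=="top" else c["pixels"][80:320,130:420,::-1]
    cv2.imwrite(f"pics/{n}3.png",cv2.resize(a,(400,int(400*a.shape[0]/a.shape[1]))))
a=cv2.imread("pics/side3.png");b=cv2.imread("pics/top3.png");h=min(len(a),len(b));cv2.imwrite("pics/b3.png",np.hstack([a[:h],b[:h]]))
E
```

```text
t: 9.28
eef_pos: [0.3527, 0.2868, 0.0321]
tool_rot: [0.0, 0.491, 0.871, -0.0]
contact_force: [0.4, 0.3, -0.2]
gripper_width: 0.999
grasp_force: 0.0
row [ 0.01 -0.08  0.01] 0.0 rows>= 0.0 t 9.2833
```

View pics/b3.png

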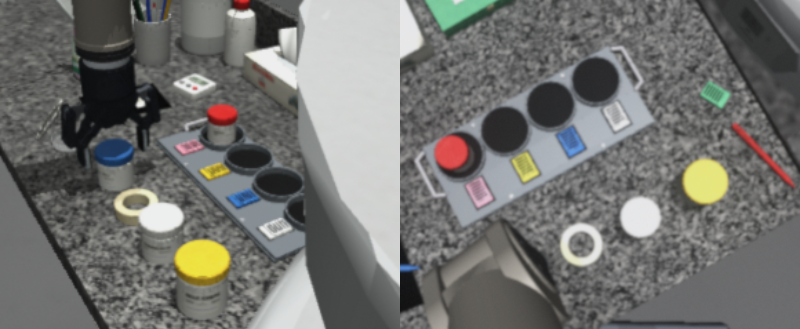

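The red jar stands upright in the pink well: (222,125) in the left half, (451,155) in the right half. The fingers straddle the blue lid at (113,152).

```bash
python3 -m jog '[[0,0,0,0],[0,0,0,0],[0,0,0,0],[0,0,0,0],[0,0,0,0],[0,0,0,0],[0,0,0,0],[0,0,0,0],[0,0,0,0],[0,0,0,0]]' 1 40; python3 -m jog '[[0,0,-0.5,0],[0,0,-1.5,0],[0,0,-3,0],[0,0,-5,0],[0,0,-7,0],[0,0,-9,0],[0,0,-11,0],[0,0,-12,0],[0,0,-12,0],[0,0,-12,0],[0,0,-12,0]]'; python3 -c "
from h import *
go(.601,.2655,.15);go(.601,.2655,.038)"
```

```text
t: 10.22
eef_pos: [0.3526, 0.2871, 0.0335]
tool_rot: [0.0, 0.491, 0.871, 0.001]
contact_force: [-1.7, -1.8, 8.1]
gripper_width: 0.664
grasp_force: 40.9
t: 11.13
eef_pos: [0.3516, 0.2862, 0.1517]
tool_rot: [-0.0, 0.491, 0.871, -0.001]
contact_force: [-0.0, -0.4, -2.0]
gripper_width: 0.666
grasp_force: 43.0
row [-14.7   20.25   0.14] 0.001 rows>= 6.0 t 11.1333
row [-14.7   20.27  11.34] 0.001 rows>= 6.6 t 11.1333
```

```bash
python3 -m jog '[[-1,1.4,0,0],[-3,4.2,0,0],[-5,7,0,0],[-7,9.8,0,0],[-9,12.6,0,0],[-11,15.2,0,0],[-13,17.9,0,0],[-14.3,19.7,0,0],[-14.7,20.25,0,0],[-14.7,20.25,0,0],[-14.7,20.25,0,0],[-14.7,20.25,0,0],[-14.7,20.25,2,0],[-14.7,20.25,4,0],[-14.7,20.25,6,0],[-14.7,20.25,7,0],[-14.7,20.25,7,0],[-14.7,20.25,7,0]]'; python3 -c "
from h import *
go(.601,.2655,.0395)"
```

```text
t: 12.63
eef_pos: [0.6008, 0.2663, 0.0826]
tool_rot: [-0.0, 0.49, 0.872, -0.0]
contact_force: [-0.2, -0.8, -1.3]
gripper_width: 0.667
grasp_force: 43.2
row [-0.08 -0.02  4.31] 0.001 rows>= 1.0 t 12.6333
```

```bash
python3 -m jog '[[0,0,1,0],[0,0,2,0],[0,0,3,0],[0,0,3.5,0],[0,0,3.9,0],[0,0,4.1,0],[0,0,4.25,0],[0,0,4.35,0],[0,0,4.4,0],[0,0,4.4,0],[0,0,4.4,0]]'
```

```text
t: 13.55
eef_pos: [0.6016, 0.2658, 0.0397]
tool_rot: [-0.0, 0.491, 0.871, 0.0]
contact_force: [-2.5, -1.8, 6.1]
gripper_width: 0.662
grasp_force: 43.8
```

Contact is at 6 N and at the expected height, so the jar is seated. Releasing, then on to white.

```bash
python3 -m jog '[[0,0,0,0],[0,0,0,0],[0,0,0,0],[0,0,0,0],[0,0,0,0],[0,0,0,0]]' -1; python3 -m jog '[[0,0,-1,0],[0,0,-3,0],[0,0,-6,0],[0,0,-9,0],[0,0,-12,0],[0,0,-14,0],[0,0,-14,0],[0,0,-14,0],[0,0,-14,0]]'; python3 -c "
from h import *
go(.43,.128,.18);go(.43,.128,.032)"
```

```text
t: 14.05
eef_pos: [0.6016, 0.266, 0.0384]
tool_rot: [0.0, 0.491, 0.871, 0.0]
contact_force: [0.4, 0.5, -0.1]
gripper_width: 0.997
grasp_force: 0.0
t: 14.8
eef_pos: [0.6011, 0.2659, 0.1783]
tool_rot: [-0.0, 0.491, 0.871, -0.0]
contact_force: [-0.8, 0.2, -0.4]
gripper_width: 1.001
grasp_force: 0.0
row [ -2.92 -21.78  -0.16] 0.001 rows>= 5.3 t 14.8
row [ -2.92 -21.77  14.64] 0.001 rows>= 6.3 t 14.8
```

```bash
python3 -m jog '[[-0.4,-2.5,0,0],[-0.8,-6,0,0],[-1.3,-9.5,0,0],[-1.8,-13,0,0],[-2.3,-16.5,0,0],[-2.7,-20,0,0],[-2.9,-21.75,0,0],[-2.9,-21.75,0,0],[-2.9,-21.75,0,0],[-2.9,-21.75,2,0],[-2.9,-21.75,5,0],[-2.9,-21.75,8,0],[-2.9,-21.75,10.5,0],[-2.9,-21.75,12.5,0],[-2.9,-21.75,14,0],[-2.9,-21.75,14.6,0],[-2.9,-21.75,14.6,0],[-2.9,-21.75,14.6,0],[-2.9,-21.75,14.6,0]]'; python3 -c "
from h import *
go(.43,.128,.032)"
```

```text
t: 16.38
eef_pos: [0.4315, 0.1288, 0.0331]
tool_rot: [0.0, 0.491, 0.871, 0.001]
contact_force: [-0.3, -0.5, 0.6]
gripper_width: 1.0
grasp_force: 0.0
row [ 0.01 -0.17  0.11] 0.001 rows>= 0.0 t 16.3833
```

```bash
python3 -m jog '[[0,0,0,0],[0,0,0,0],[0,0,0,0],[0,0,0,0],[0,0,0,0],[0,0,0,0],[0,0,0,0],[0,0,0,0],[0,0,0,0],[0,0,0,0]]' 1 40; python3 -m jog '[[0,0,-0.5,0],[0,0,-1.5,0],[0,0,-3,0],[0,0,-5,0],[0,0,-7,0],[0,0,-9,0],[0,0,-11,0],[0,0,-12,0],[0,0,-12,0],[0,0,-12,0],[0,0,-12,0]]'; python3 -c "
from h import *
go(.642,.1965,.15);go(.642,.1965,.0395)"
```

```text
t: 17.22
eef_pos: [0.431, 0.1287, 0.0335]
tool_rot: [0.0, 0.491, 0.871, 0.001]
contact_force: [-2.1, -0.5, 9.4]
gripper_width: 0.665
grasp_force: 40.8
t: 18.13
eef_pos: [0.4299, 0.1282, 0.1517]
tool_rot: [-0.0, 0.491, 0.871, -0.001]
contact_force: [-0.4, 0.2, -1.3]
gripper_width: 0.672
grasp_force: 42.8
row [-5.16 21.68  0.14] 0.001 rows>= 5.3 t 18.1333
row [-5.17 21.69 11.19] 0.001 rows>= 6.0 t 18.1333
```

```bash
python3 -m jog '[[-0.4,1.6,0,0],[-1.1,4.5,0,0],[-1.8,7.5,0,0],[-2.5,10.5,0,0],[-3.2,13.5,0,0],[-3.9,16.5,0,0],[-4.6,19.3,0,0],[-5,21,0,0],[-5.15,21.7,0,0],[-5.15,21.7,0,0],[-5.15,21.7,0,0],[-5.15,21.7,0,0],[-5.15,21.7,2,0],[-5.15,21.7,4,0],[-5.15,21.7,6,0],[-5.15,21.7,7,0],[-5.15,21.7,7,0],[-5.15,21.7,7,0]]'; python3 -c "
from h import *
go(.642,.1965,.0395)"
```

```text
t: 19.63
eef_pos: [0.6423, 0.1966, 0.0826]
tool_rot: [-0.0, 0.491, 0.871, -0.0]
contact_force: [0.7, 0.5, 0.1]
gripper_width: 0.666
grasp_force: 42.9
row [ 0.   -0.03  4.31] 0.0 rows>= 1.0 t 19.6333
```

```bash
python3 -m jog '[[0,0,1,0],[0,0,2,0],[0,0,3,0],[0,0,3.5,0],[0,0,3.9,0],[0,0,4.1,0],[0,0,4.25,0],[0,0,4.35,0],[0,0,4.4,0],[0,0,4.4,0],[0,0,4.4,0]]'
```

```text
t: 20.55
eef_pos: [0.6429, 0.1967, 0.0397]
tool_rot: [-0.0, 0.491, 0.871, 0.0]
contact_force: [-4.4, -1.7, 5.2]
gripper_width: 0.668
grasp_force: 43.6
```

```bash
python3 -m jog '[[0,0,0,0],[0,0,0,0],[0,0,0,0],[0,0,0,0],[0,0,0,0],[0,0,0,0]]' -1; python3 -m jog '[[0,0,-1,0],[0,0,-3,0],[0,0,-6,0],[0,0,-9,0],[0,0,-12,0],[0,0,-14,0],[0,0,-14,0],[0,0,-14,0],[0,0,-14,0]]'; python3 - <<'E'
from h import *
go(.4818,.038,.18);go(.4818,.038,.045)
from station import bot
c=bot.read_camera("top");cv2.imwrite("pics/t4.png",c["pixels"][60:340,120:460,::-1])
E
```

```text
t: 21.05
eef_pos: [0.6429, 0.1969, 0.0384]
tool_rot: [0.0, 0.491, 0.871, -0.0]
contact_force: [0.8, 0.1, 0.3]
gripper_width: 0.998
grasp_force: 0.0
t: 21.8
eef_pos: [0.6424, 0.1968, 0.1783]
tool_rot: [-0.0, 0.491, 0.871, -0.0]
contact_force: [0.1, 0.1, -0.4]
gripper_width: 1.002
grasp_force: 0.0
row [ -5.26 -21.96  -0.16] 0.001 rows>= 5.4 t 21.8
row [ -5.26 -21.96  13.34] 0.001 rows>= 6.3 t 21.8
```

View pics/t4.png

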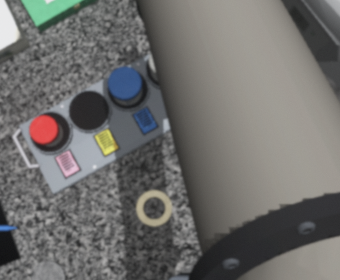

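The red (45,130) and blue (126,86) lids are in the wells behind pink and blue, and the yellow case's well (89,110) is free. The arm hides the white one. Going to the yellow jar.

```bash
python3 -m jog '[[-0.6,-2.5,0,0],[-1.4,-6,0,0],[-2.3,-9.5,0,0],[-3.1,-13,0,0],[-4,-16.5,0,0],[-4.8,-20,0,0],[-5.25,-21.95,0,0],[-5.25,-21.95,0,0],[-5.25,-21.95,0,0],[-5.25,-21.95,0,0],[-5.25,-21.95,2,0],[-5.25,-21.95,4,0],[-5.25,-21.95,6,0],[-5.25,-21.95,6,0],[-5.25,-21.95,6,0]]'; python3 -c "
from h import *
go(.4818,.038,.045)"
```

```text
t: 23.1
eef_pos: [0.4822, 0.0387, 0.1176]
tool_rot: [-0.001, 0.49, 0.872, -0.001]
contact_force: [-0.7, 0.1, 0.0]
gripper_width: 1.0
grasp_force: 0.0
row [-0.04 -0.06  7.26] 0.002 rows>= 1.7 t 23.1
```

```bash
python3 -m jog '[[0,0,1.5,0],[0,0,3,0],[0,0,4.5,0],[0,0,6,0],[0,0,7,0],[0,0,7.25,0],[0,0,7.25,0],[0,0,7.25,0],[0,0,7.25,0]]';python3 -m jog '[[0,0,0,0],[0,0,0,0],[0,0,0,0],[0,0,0,0],[0,0,0,0],[0,0,0,0],[0,0,0,0],[0,0,0,0],[0,0,0,0],[0,0,0,0]]' 1 40; python3 -m jog '[[0,0,-0.5,0],[0,0,-1.5,0],[0,0,-3,0],[0,0,-5,0],[0,0,-7,0],[0,0,-9,0],[0,0,-11,0],[0,0,-13,0],[0,0,-13,0],[0,0,-13,0],[0,0,-13,0]]'; python3 -c "
from h import *
go(.56,.334,.175);go(.56,.334,.0515)"
```

```text
t: 23.85
eef_pos: [0.4832, 0.0383, 0.0469]
tool_rot: [0.001, 0.491, 0.871, 0.001]
contact_force: [0.5, 0.0, 0.9]
gripper_width: 0.999
grasp_force: 0.0
t: 24.68
eef_pos: [0.4828, 0.0382, 0.0469]
tool_rot: [0.0, 0.491, 0.871, 0.0]
contact_force: [-1.6, -0.3, 7.1]
gripper_width: 0.742
grasp_force: 41.9
t: 25.6
eef_pos: [0.4819, 0.0382, 0.1758]
tool_rot: [-0.0, 0.491, 0.871, -0.0]
contact_force: [0.2, -0.1, -0.9]
gripper_width: 0.74
grasp_force: 44.1
row [21.24 22.02  0.08] 0.001 rows>= 7.3 t 25.6
row [21.24 22.02 12.43] 0.001 rows>= 7.9 t 25.6
```

```bash
python3 -m jog '[[1.3,1.35,0,0],[3.6,3.7,0,0],[6,6.2,0,0],[8.5,8.8,0,0],[11,11.4,0,0],[13.5,14,0,0],[16,16.6,0,0],[18.5,19.2,0,0],[20.5,21.2,0,0],[21.2,22,0,0],[21.2,22,0,0],[21.2,22,0,0],[21.2,22,0,0],[21.2,22,2,0],[21.2,22,4,0],[21.2,22,6,0],[21.2,22,8,0],[21.2,22,8,0],[21.2,22,8,0]]'; python3 -c "
from h import *
go(.56,.334,.0525)"
```

```text
t: 27.18
eef_pos: [0.5601, 0.3313, 0.0954]
tool_rot: [-0.0, 0.492, 0.871, -0.001]
contact_force: [0.8, 0.4, 0.4]
gripper_width: 0.737
grasp_force: 44.3
row [0.24 0.14 4.29] -0.002 rows>= 1.0 t 27.1833
```

```bash
python3 -m jog '[[0,0,0,0],[0,0,0,0],[0,0,0,0],[0,0,0,0]]'; python3 - <<'E'
from h import *
go(.56,.334,.0525)
from station import bot
c=bot.read_camera("side");cv2.imwrite("pics/s5.png",cv2.resize(c["pixels"][80:280,160:400,::-1],None,fx=3,fy=3,interpolation=cv2.INTER_CUBIC))
E
```

```text
t: 27.52
eef_pos: [0.5612, 0.3338, 0.0971]
tool_rot: [0.0, 0.491, 0.871, 0.001]
contact_force: [-0.0, 0.7, -1.9]
gripper_width: 0.738
grasp_force: 44.3
row [ 0.08 -0.09  4.46] 0.0 rows>= 1.1 t 27.5167
```

View pics/s5.png

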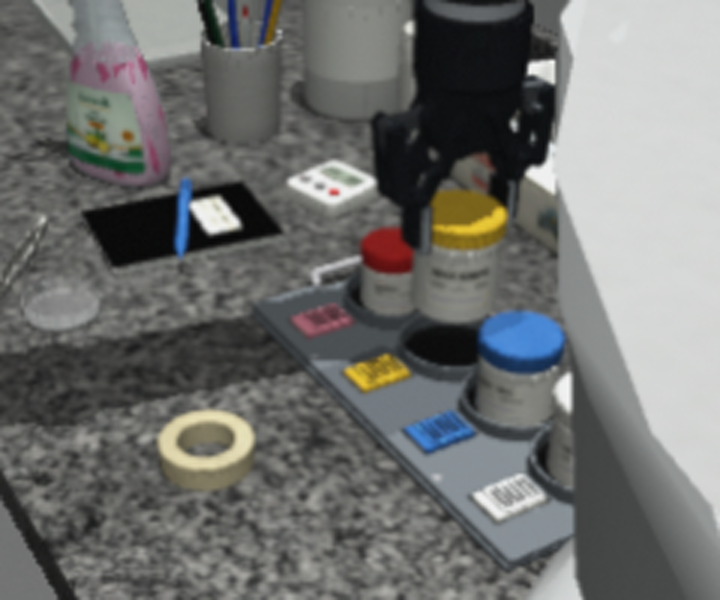

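The yellow jar (460,260) is upright above its well, and the red, blue and white jars are seated. Nothing else has moved. Lowering.

```bash
python3 -m jog '[[0.05,-0.05,1,0],[0.05,-0.05,2,0],[0.05,-0.05,3,0],[0.05,-0.05,3.6,0],[0.05,-0.05,4,0],[0.05,-0.05,4.2,0],[0.05,-0.05,4.35,0],[0.05,-0.05,4.45,0],[0.05,-0.05,4.5,0],[0.05,-0.05,4.5,0],[0.05,-0.05,4.5,0]]'
```

```text
t: 28.48
eef_pos: [0.5592, 0.3331, 0.053]
tool_rot: [-0.001, 0.491, 0.871, -0.001]
contact_force: [-9.0, -4.6, 17.8]
gripper_width: 0.743
grasp_force: 46.0
```

The force is firm and the height matches the jar being seated (0.047 + 0.006). I'll ease up a little, release and check.

```bash
python3 -m jog '[[0,0,-0.1,0],[0,0,-0.15,0],[0,0,-0.15,0],[0,0,-0.15,0]]'; python3 -m jog '[[0,0,0,0],[0,0,0,0],[0,0,0,0],[0,0,0,0],[0,0,0,0],[0,0,0,0]]' -1; python3 -m jog '[[0,0,-1,0],[0,0,-3,0],[0,0,-6,0],[0,0,-9,0],[0,0,-12,0],[0,0,-14,0],[0,0,-15,0],[0,0,-15,0]]';  python3 -m jog '[[2,-1,0,0],[5,-3,0,0],[8,-5,0,0],[11,-7,0,0],[14,-9,0,0],[17,-11,0,0],[20,-13,0,0],[22,-14,0,0],[22,-14,0,0],[22,-14,0,0],[22,-14,0,0]]'; python3 - <<'E'
from h import *
from station import bot
np.set_printoptions(precision=4,suppress=True)
for n in("side","top"):
    c=bot.read_camera(n);a=c["pixels"][60:340,120:460,::-1] if n=="top" else c["pixels"][80:320,130:420,::-1]
    cv2.imwrite(f"pics/{n}6.png",cv2.resize(a,(400,int(400*a.shape[0]/a.shape[1]))))
a=cv2.imread("pics/side6.png");b=cv2.imread("pics/top6.png");h=min(len(a),len(b));cv2.imwrite("pics/b6.png",np.hstack([a[:h],b[:h]]))
W=cloud(c)
for k,(x,y,z) in {"red":(.5195,.402,.06),"yellow":(.56,.334,.081),"blue":(.601,.2655,.068),"white":(.642,.1965,.068)}.items():
    m=(np.hypot(W[...,0]-x,W[...,1]-y)<.045)&(abs(W[...,2]-z)<.006);p=W[m]
    if len(p)>50:
        A=np.c_[p[:,:2]-p[:,:2].mean(0),np.ones(len(p))];s=np.linalg.lstsq(A,p[:,2],rcond=None)[0]
        print(k,m.sum(),p.mean(0),"want",x,y,z,"tilt deg",np.degrees(np.hypot(*s[:2])))
E
```

```text
t: 28.82
eef_pos: [0.5603, 0.3337, 0.053]
tool_rot: [0.0, 0.491, 0.871, 0.0]
contact_force: [-2.7, -1.6, 6.3]
gripper_width: 0.738
grasp_force: 44.9
t: 29.32
eef_pos: [0.5599, 0.3337, 0.0524]
tool_rot: [-0.0, 0.491, 0.871, -0.0]
contact_force: [-0.3, -0.7, -0.1]
gripper_width: 1.0
grasp_force: 0.0
t: 29.98
eef_pos: [0.5613, 0.3343, 0.2057]
tool_rot: [0.001, 0.491, 0.871, 0.002]
contact_force: [0.3, 0.5, 0.9]
gripper_width: 1.003
grasp_force: 0.0
t: 30.9
eef_pos: [0.3266, 0.4482, 0.2015]
tool_rot: [0.0, 0.491, 0.871, -0.001]
contact_force: [1.3, -0.4, 0.2]
gripper_width: 1.0
grasp_force: 0.0
red 645 [0.5183 0.404  0.0597] want 0.5195 0.402 0.06 tilt deg 0.3174479452937413
yellow 1118 [0.5576 0.3323 0.0812] want 0.56 0.334 0.081 tilt deg 0.3820116827850151
blue 875 [0.5998 0.2658 0.0682] want 0.601 0.2655 0.068 tilt deg 0.26880293735798044
white 882 [0.6405 0.197  0.0681] want 0.642 0.1965 0.068 tilt deg 0.5317625638822443
```

View pics/b6.png

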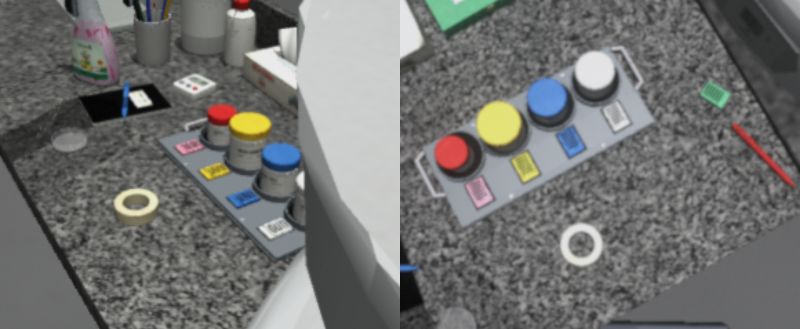

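All four jars stand upright in their own wells at the right heights: red (451,155), yellow (501,127), blue (547,102) and white (595,76). The cassettes and tape have not moved.

```bash
python3 -c "
from station import bot
print(bot.hand_in())"
```

```text
the job is handed in; nothing more can be done
None
```

The job is handed in: all four jars stand upright and seated in the wells behind their own cassettes, with tilts under 1° and the cassettes and tape left as they lay, in about 31 s of robot time.

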